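Put the solar lantern on charge from behind the jar and the talc

TASK

Put the solar lantern on charge: first set the ceramic jar and the talcum powder container that stand in front of it aside on the steel tray, both standing upright and let go, and only then lift the lantern out and stand it upright in the round seat of its solar charging stand. Once the lantern is in its seat, put the jar and the talc back, each exactly where it stood at the start. Set things down rather than dropping or tipping them, and leave the bowl, mug, oil bottle, hairbrush and matchbox where they are.

Things in the scene. Friction and masses are not known exactly. Their poses are not given: they have to be found in the camera images.
- jar: ceramic jar, cream below, brown above, 0.4 kg, 160 mm high. Round: belly 70 mm across (height 25 to 85 mm), shoulder narrowing to 52 mm at 123 mm, then a straight brown lid 50 mm across from 123 to 160 mm; the lid is fast and the jar can be lifted by it. Starts on the ledge (z = 0) in front (robot side) of the lantern, some 4 mm from it, beside the talc. Origin: centre of underside; z up.
- talc: talcum powder container, pale plastic, white band, 0.17 kg. Oval: 44 mm thick along its x, 70 mm wide along its y, straight sides to 130 mm height, then a round cap 32 mm across up to 155 mm. Grip it across the 44 mm near the top of the straight sides. Starts on the ledge in front of the lantern, beside the jar (left or right of it), 25 mm from it. Origin: centre of underside; z up.
- lantern: small solar lantern, 0.24 kg: grey round base 64 mm across, 26 mm high; clear globe and grey cap 56 mm across, straight sides from 32 to 88 mm height, cap top at 95 mm, wire loop to 105 mm. A toggle switch sticks out 9 mm from the base at its -x side, 17 mm up. Stands on the ledge behind the jar and talc, too close to them for a hand to come down on it. Origin: centre of underside; z up.
- tray: steel tea tray (the side area), fixed, empty at first, left or right of the middle: 270 mm along its x, 180 mm along its y, floor 4 mm above the ledge, rim 4 mm thick and 16 mm high, small handles at the short ends. Origin: underside, below the centre of its floor; z up. Jar and talc both fit, for instance 60 mm either side of the centre along its x.
- charger: solar charging stand, fixed, across from the tray: grey base 112 x 112 x 10 mm with a round seat. Seat floor = base top, 10 mm above the ledge; black lip 8 mm high, inner diameter 88 mm, outer 98. On its +x side a solar panel slopes down away from the seat, its high edge 66 mm from the seat's centre and 43 mm up. Lantern may face any way. Origin: on the ledge below the seat's centre; z up.
- bowl: stainless steel bowl, rim 110 mm in diameter, 50 mm high, behind the lantern; a bystander. Origin: centre of its underside.
- mug: white enamel mug, 72 mm in diameter, 78 mm high, with a handle, behind and to the left of the lantern; a bystander. Origin: centre of its underside.
- oil: slim blue hair oil bottle, 44 mm in diameter, 115 mm high, white cap, behind and to the right of the lantern; a bystander. Origin: centre of its underside.
- brush: orange plastic hairbrush, 215 mm long, lying bristles up, 34 mm high, on the robot's side of the jar and talc; a bystander. Origin: on its underside near mid-length; x points along it to the bristle end.
- matchbox: matchbox 36 mm by 52 mm by 16 mm, lying between the hairbrush and the jar and talc; a bystander. Origin: centre of its underside.
Not all that is in view belongs to the job. What is meant by the jar is not green, and is the larger of those in its own colour. Leave any pink look-alike of the lantern alone.

How it is judged (in metres and radians):
On the way, in this order (a step that is already met when the one before it is completed fails the run):
1. the jar and the talc both stand upright on the tray, let go, while the lantern still stands where it was (within 40 mm) (x of jar in the frame of tray between -0.11 and 0.11 m and y of jar in the frame of tray between -0.065 and 0.065 m and z of each of jar, talc in the frame of tray below 0.01 m and linear speed of each of jar, talc below 0.02 m/s and angle between each of jar, talc's own z axis and vertical below 0.08 rad and contact force between the fingers and jar below 0.1 N and x of talc in the frame of tray between -0.11 and 0.11 m and y of talc in the frame of tray between -0.065 and 0.065 m and contact force between the fingers and talc below 0.1 N and distance of lantern from where it was at the start of the episode below 0.04 m), for 0.2 s.
2. the lantern stands upright in the seat of the charging stand, let go, the jar and the talc still on the tray (horizontal distance between lantern and charger below 0.014 m and z of lantern in the frame of charger between 0.006 and 0.014 m and linear speed of each of lantern, jar, talc below 0.02 m/s and angle between each of lantern, jar, talc's own z axis and vertical below 0.08 rad and contact force between the fingers and lantern below 0.1 N and x of jar in the frame of tray between -0.11 and 0.11 m and y of jar in the frame of tray between -0.065 and 0.065 m and z of each of jar, talc in the frame of tray below 0.01 m and contact force between the fingers and jar below 0.1 N and x of talc in the frame of tray between -0.11 and 0.11 m and y of talc in the frame of tray between -0.065 and 0.065 m and contact force between the fingers and talc below 0.1 N), for 0.2 s.
At the end, for the whole second after the job is handed in: The lantern stands upright in the seat of the charging stand, on the seat's floor (centres within 14 mm, the lip allows 12); the jar and the talc each stand upright within 15 mm of where they stood at the start; all three are released and at rest (horizontal distance between lantern and charger below 0.014 m and z of lantern in the frame of charger between 0.006 and 0.014 m and linear speed of each of lantern, jar, talc below 0.02 m/s and angle between each of lantern, jar, talc's own z axis and vertical below 0.08 rad and contact force between the fingers and lantern below 0.1 N and distance of each of jar, talc from where it was at the start of the episode below 0.015 m and contact force between the fingers and jar below 0.1 N and contact force between the fingers and talc below 0.1 N); the robot touches nothing.
It fails at once if the jar, the talc or the lantern is tipped (over 35 degrees) (angle between any of jar, talc, lantern's own z axis and vertical above 0.6 rad).
It fails at once if the jar, the talc or the lantern is dropped: in the air, its foot more than 40 mm above the ledge, with nothing touching it ((height (world z) of jar above 0.04 m and contact force between anything else and jar below 0.01 N) or (height (world z) of talc above 0.04 m and contact force between anything else and talc below 0.01 N) or (height (world z) of lantern above 0.04 m and contact force between anything else and lantern below 0.01 N)).
It fails at once if the bowl, mug, oil bottle, hairbrush or matchbox is pushed more than 40 mm from its place (distance of any of bowl, mug, oil, brush, matchbox from where it was at the start of the episode above 0.04 m).
It also fails if it takes over 115 s, if anything falls off the work surface, if the arm or the gripper's body presses on something with over 40 N, if the wrist force passes 120 N, or if a joint passes its speed limit or range.

ROBOT

A 6-joint arm with a two-finger parallel gripper is mounted at the origin on the work surface. World frame = base frame: x ahead of the robot, y to its left, z up, the work surface at z = 0. Lengths are in m, angles in degrees, forces in N, time in s.
With the tool pointing down it reaches from about 0.35 to 0.875 m from the base axis. Payload 4.2 kg.
Tool frame: the origin (TCP) lies at the very end of the fingers, on their centre line; the grasp point (between the pads) lies 19 mm behind it (r.grip_point_offset is the distance from the TCP to the grasp point, in m); z points along the fingers, y is the line along which they close (so a half turn about z gives the same grasp; the last joint's range is limited). The gripper opens to 87 mm and grips with 3 to 60 N. Pads are 19 mm wide; open, the fingers measure 117 mm over their backs; the gripper's body (75 mm by 190 mm) begins 51 mm behind the grasp point.
Start: joints at [-59.84, 22.042, 0.453, 0, -68.411, -14.817], TCP at [0.165, -0.603, 0.223] pointing down, gripper open.
Joint ranges: [-179.83, 179.83], [-69.29, 118.12], [-61.27, 80.66], [-181.25, 117.63], [-171.15, -9.14], [-177.46, 177.46]. Speed limits (degrees/s): [159.86, 159.86, 180, 180, 180, 180].

INTERFACE

Orientations are given as a 3x3 rotation matrix whose columns are the frame's x, y, z axes.
In Python, from station import r, cams gives the robot as it stands. The module is installed in compiled form; this text tells all that it offers.
- The arm moves only by the shell command python3 -m handwheel 'ROWS'. ROWS is JSON, a list that holds one entry, the list of rows, each a list of 7 numbers: the turn, a rotation vector about the tool's x, y, z in units of 6 degrees (1.0 is 6 degrees), then the shift along the tool's x, y, z in m, then the finger opening in m, from 0 to 0.087. In form: [[[ax, ay, az, x, y, z, jaw], ...]]. A call has 1 to 12 rows; each row shifts and turns the commanded pose from where the row before left it, along the tool's axes as they then stand; what a row does not reach is not made up. A row lasts 1/10 s, in which the tool goes at most 50 mm and 8.59 degrees, less where a joint would pass 70% of its speed; a pose out of reach is approached as far as the arm can. A call with a gripper value outside its range is refused whole. The fingers move at their own pace and stop on an object; the grip force is fixed at half the most. Time passes only in rows, so rows that do not move let the fingers close. It gives the time, the measured TCP pose, the force, the opening and the grip force at its end, in the units of the state.
- r.sense(): the state, without advancing time (a new reading comes with each control period).
- cams.capture(name): name is "side" or "top" or "wrist"; returns the picture (400x640x3 uint8, red, green, blue); there is no depth.
- cams.get_calibration(name): a dict with "camera_matrix" (3x3 intrinsics, pixels), "k1" (the pictures are not rectified: a ray, as slopes to the right and down, at radius r is drawn at 1 + k1 r^2 times it, then the intrinsics apply), "rvec" (rotation vector, rad) and "tvec" (3), from world to camera coordinates, as OpenCV has them; the wrist camera has in their place "T_tool_cam" (4x4, takes a point from camera to tool coordinates, whose origin is the TCP and whose axes are the flange's). Camera axes: x right, y down, z forward; pixel columns grow to the right and rows downward; lengths in m; the calibration is good to about 2 mm. A picture is of the moment at which its call begins: read the wrist's pose just before it. get_calibration takes no time and is no camera call.
- r.finish_job(): hands the job in; it is judged then, once.
The state is a dict: "time_s": time; "joints": joint angles; "joint_velocities": joint speeds; "effort": joint torques, N m; "tcp_pos": TCP position; "ee_rot": TCP orientation; "wrist_force": force on the tool from outside, world axes, zero at the start; "moment": the same for the moment, N m; "gripper_width": opening from 0.0 (shut) to 1.0 (fully open); "gripper_force": force on a finger pad.
Only numpy, scipy, OpenCV 4.12 (cv2) and the standard library are available. Lean on these libraries where they do the work, as an engineer would, in place of code of your own. Each camera call takes 0.05 s, during which the arm holds its last target. There are 200 camera calls.

## Working session

There is one attempt and no reset: what is moved stays moved. The work goes in short steps, Python scripts to look and compute and a shell command to move; the robot and the scene stay as the last step left them, time stands still between calls to the robot, and variables do not carry over. Pictures are saved under pics/ and viewed, at most 14 in all, crops included, and the job is handed in when it is done.

```bash
mkdir -p pics
cat > h.py <<'E'
import numpy as np, cv2
from station import r, cams
def cal(n):
    c=cams.get_calibration(n); K=np.array(c["camera_matrix"],float); k1=float(c["k1"])
    if "rvec" in c:
        R=cv2.Rodrigues(np.array(c["rvec"],float).reshape(3))[0]; t=np.array(c["tvec"],float).reshape(3)
    else:
        s=r.sense(); T=np.eye(4); T[:3,:3]=s["ee_rot"]; T[:3,3]=s["tcp_pos"]
        W=np.linalg.inv(T@np.array(c["T_tool_cam"])); R=W[:3,:3]; t=W[:3,3]
    return K,k1,R,t
def grab(n,f):
    C=cal(n); im=cams.capture(n); cv2.imwrite("pics/"+f,cv2.cvtColor(im,cv2.COLOR_RGB2BGR)); return im,C
def ray(C,u,v):
    K,k1,R,t=C
    p=cv2.undistortPoints(np.array([[[u,v]]],float),K,np.array([k1,0,0,0,0]))[0,0]
    return -R.T@t, R.T@np.array([p[0],p[1],1])
def at(C,u,v,z):
    o,d=ray(C,u,v); return o+d*(z-o[2])/d[2]
def px(C,P):
    K,k1,R,t=C
    return cv2.projectPoints(np.array(P,float).reshape(-1,1,3),cv2.Rodrigues(R)[0],t,K,np.array([k1,0,0,0,0]))[0][:,0]
E
python3 - <<'E'
from h import *
for n in("side","top","wrist"):
    im,C=grab(n,n+"0.png"); print(n,-C[2].T@C[3],C[2][2])
s=r.sense();print(s)
E
```

```text
side [0.8165533  0.61456271 0.7500015 ] [-0.25125577 -0.62754913 -0.73692105]
top [ 0.37511585 -0.00409839  0.93311584] [ 0.20684772  0.00149936 -0.978372  ]
wrist [ 0.09843297 -0.62029758  0.38379056] [ 0.24068072  0.06849868 -0.96818424]
{'time_s': 0.15, 'joints': array([-5.98379335e+01,  2.20785278e+01,  3.98019300e-01, -1.85734392e-02,
       -6.84102556e+01, -1.48153439e+01]), 'joint_velocities': array([-0.06193649, -0.20010102,  0.25445735,  0.04917516, -0.06582183,
       -0.1112004 ]), 'effort': array([-2.50021885e-04, -3.91052592e+01,  1.87587655e+01,  4.22233477e+00,
        1.23779362e-02, -1.52585330e-04]), 'tcp_pos': array([ 0.16528816, -0.6022857 ,  0.22174005]), 'ee_rot': array([[-9.64373513e-01, -2.64543834e-01, -5.35320235e-04],
       [-2.64544351e-01,  9.64372321e-01,  1.52108746e-03],
       [ 1.13853708e-04,  1.60851240e-03, -9.99998700e-01]]), 'wrist_force': array([ 0.84860477,  0.78699789, -0.06369435]), 'moment': array([-0.03342363,  0.05014397, -0.05121629]), 'gripper_force': 0.0, 'gripper_width': 0.9987388980208378}
```

View pics/top0.png

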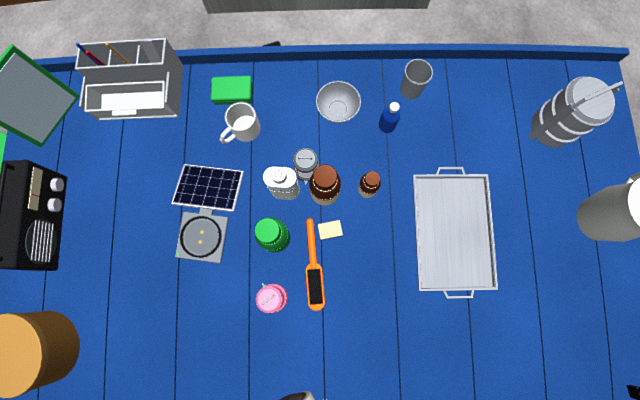

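View pics/side0.png

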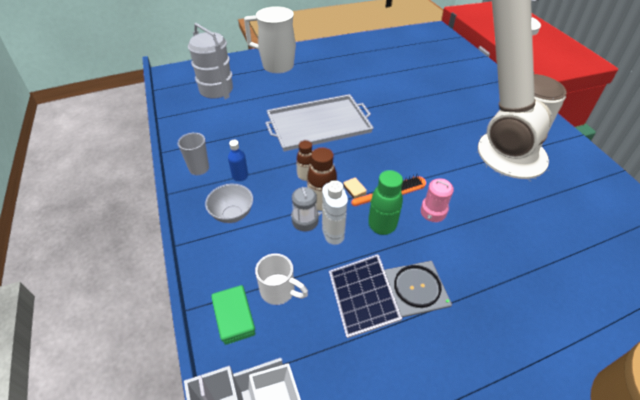

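The top view shows the large brown jar at (324,180), the talc at (282,182), the lantern at (306,163), the tray at (455,232) and the charger seat at (201,237). The decoys are the green jar at (271,235), the small brown jar at (370,184) and the pink lantern at (271,298). I'll zoom in on both views.

Run:
```python
from h import *
a=cv2.imread("pics/top0.png")[130:265,165:395]; cv2.imwrite("pics/top0c.png",cv2.resize(a,(782,459),interpolation=cv2.INTER_CUBIC))
b=cv2.imread("pics/side0.png")[130:330,270:470]; cv2.imwrite("pics/side0c.png",cv2.resize(b,(600,600),interpolation=cv2.INTER_CUBIC))
```

```text
(no output)
```

View pics/top0c.png

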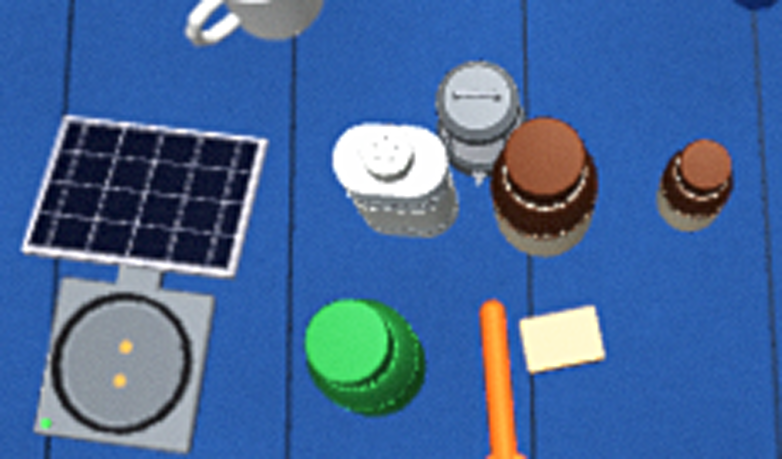

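View pics/side0c.png

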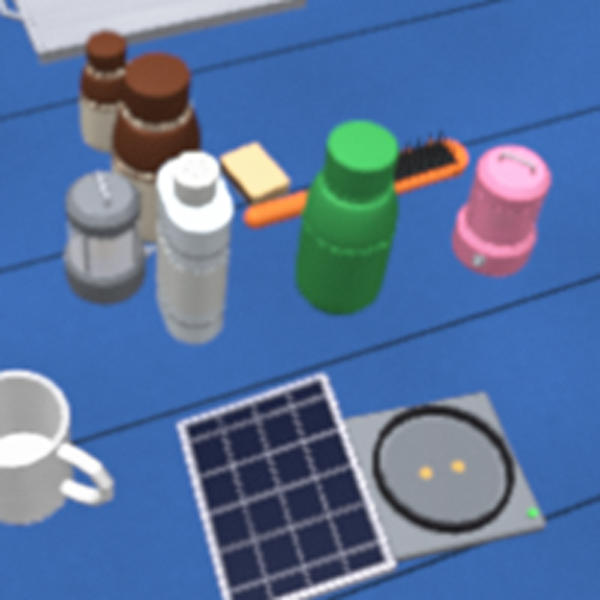

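Run:
```python
from h import *
np.set_printoptions(precision=4,suppress=True)
T=cal("top");S=cal("side")
for n,C,u,v,z in [("jar",T,325.3,176.2,.16),("jar",S,322.7,155,.16),("talccap",T,279.1,175,.155),("talccap",S,335,184,.155),("lant",T,305.3,158.5,.103),("lant",S,304.5,191.5,.103),("seat",T,200.6,236.5,.018),("seat",S,417.7,285.7,.018),
 ("tr1",T,414,175.5,.016),("tr2",T,488.5,175,.016),("tr3",T,497,290,.016),("tr4",T,420.5,290,.016),
 ("chg",T,183,212,.01),("chg",T,228,217,.01),("chg",T,220,263,.01),("chg",T,175.5,257,.01),
 ("smalljar top",T,373,178.5,.11),("green top",T,267.5,229.5,.16),("match",T,331,230,.016),("brush",T,309.5,220,.01),("mug",T,243,122,.07),("talcL",T,263,177,.13),("talcR",T,296.5,177.5,.13)]:
    print(n,at(C,u,v,z))
```

```text
jar [ 0.5783 -0.0116  0.16  ]
jar [ 0.58   -0.0074  0.16  ]
talccap [0.5844 0.0829 0.155 ]
talccap [0.5852 0.0798 0.155 ]
lant [0.6346 0.031  0.103 ]
lant [0.6365 0.0318 0.103 ]
seat [0.4764 0.2837 0.018 ]
seat [0.4784 0.2881 0.018 ]
tr1 [ 0.6132 -0.2275  0.016 ]
tr2 [ 0.6107 -0.4121  0.016 ]
tr3 [ 0.3361 -0.4041  0.016 ]
tr4 [ 0.3427 -0.2245  0.016 ]
chg [0.5372 0.3318 0.01  ]
chg [0.5228 0.2215 0.01  ]
chg [0.4143 0.2379 0.01  ]
chg [0.4297 0.3451 0.01  ]
smalljar top [ 0.584 -0.115  0.11 ]
green top [0.4721 0.1053 0.16  ]
match [ 0.4858 -0.0233  0.016 ]
brush [0.5115 0.0269 0.01  ]
mug [0.7386 0.1781 0.07  ]
talcL [0.5876 0.1198 0.13  ]
talcR [0.5848 0.0489 0.13  ]
```

```bash
python3 -m handwheel '[[[0,0,-1.38,0,0,-0.008,0.087],[0,0,-1.38,0,0,-0.008,0.087],[0,0,-1.38,0,0,-0.008,0.087],[0,0,-1.38,0,0,-0.008,0.087],[0,0,-1.38,0,0,-0.008,0.087],[0,0,-1.38,0,0,-0.008,0.087],[0,0,-1.38,0,0,-0.008,0.087],[0,0,-1.38,0,0,-0.008,0.087],[0,0,-1.38,0,0,-0.008,0.087],[0,0,0,0,0,0,0.087],[0,0,0,0,0,0,0.087]]]'; python3 -c "
from station import r;print(r.sense()['ee_rot'],r.sense()['joints'])"
```

```text
time_s: 1.25
tcp_pos: [0.1654, -0.6025, 0.2941]
ee_rot: [[-0.006, -1.0, -0.0], [-1.0, 0.006, 0.001], [-0.001, 0.0, -1.0]]
wrist_force: [0.4, 0.2, -0.3]
gripper_width: 1.001
gripper_force: 0.0
[[-5.52765149e-03 -9.99984722e-01 -2.80602446e-05]
 [-9.99984442e-01  5.52762893e-03  7.48857346e-04]
 [-7.48690798e-04  3.21992304e-05 -9.99999719e-01]] [-5.98405480e+01  1.99097053e+01  7.42950058e+00 -2.06514441e-02
 -7.75577020e+01  5.95282920e+01]
```

```bash
python3 -m handwheel '[[[0,0,0,-0.029,-0.0189,0,0.087],[0,0,0,-0.029,-0.0189,0,0.087],[0,0,0,-0.029,-0.0189,0,0.087],[0,0,0,-0.029,-0.0189,0,0.087],[0,0,0,-0.029,-0.0189,0,0.087],[0,0,0,-0.029,-0.0189,0,0.087],[0,0,0,-0.029,-0.0189,0,0.087],[0,0,0,-0.029,-0.0189,0,0.087],[0,0,0,-0.029,-0.0189,0,0.087],[0,0,0,-0.029,-0.0189,0,0.087],[0,0,0,-0.029,-0.0189,0,0.087]]]'; python3 -m handwheel '[[[0,0,0,-0.029,-0.0189,0,0.087],[0,0,0,-0.029,-0.0189,0,0.087],[0,0,0,-0.029,-0.0189,0,0.087],[0,0,0,-0.029,-0.0189,0,0.087],[0,0,0,-0.029,-0.0189,0,0.087],[0,0,0,-0.029,-0.0189,0,0.087],[0,0,0,-0.029,-0.0189,0,0.087],[0,0,0,-0.029,-0.0189,0,0.087],[0,0,0,-0.029,-0.0189,0,0.087],[0,0,0,-0.029,-0.0189,0,0.087],[0,0,0,0,0,0,0.087],[0,0,0,0,0,0,0.087]]]'
python3 - <<'E'
from h import *
im,C=grab("wrist","w1.png")
for P in [(.579,-.0095,.16),(.585,.0815,.155),(.6355,.0314,.103)]: print(px(C,P))
E
```

```text
time_s: 2.35
tcp_pos: [0.3742, -0.2827, 0.294]
ee_rot: [[-0.005, -1.0, -0.001], [-1.0, 0.005, 0.001], [-0.001, 0.001, -1.0]]
wrist_force: [0.2, -0.4, 0.3]
gripper_width: 1.001
gripper_force: 0.0
time_s: 3.55
tcp_pos: [0.5634, 0.0058, 0.2934]
ee_rot: [[-0.003, -1.0, -0.002], [-1.0, 0.003, -0.001], [0.001, 0.002, -1.0]]
wrist_force: [0.6, 0.2, 0.4]
gripper_width: 0.999
gripper_force: 0.0
[[303.48528105 175.78678581]]
[[299.4343705  260.23038806]]
[[258.51208656 201.72292811]]
```

View pics/w1.png

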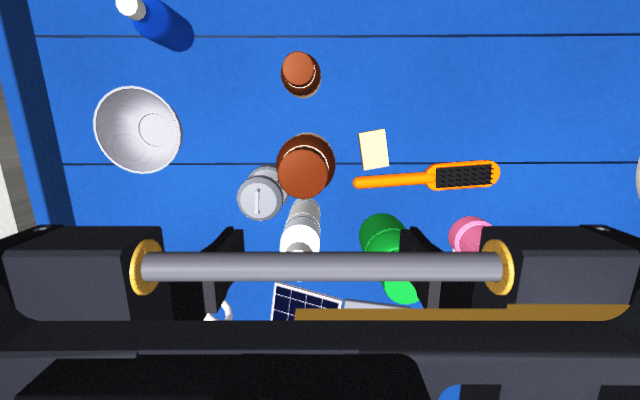

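The wrist view shows the jar lid at about (305,173), the lantern cap at (260,195) and the talc shoulder at (300,240), partly under the hand. All three agree with the estimates.

Run:
```python
from h import *
np.set_printoptions(precision=4,suppress=True)
C=cal("wrist"); im=cv2.imread("pics/w1.png")
h=cv2.cvtColor(im,cv2.COLOR_BGR2HSV)
m=((h[...,0]<14)&(h[...,1]>120)&(h[...,2]>110)).astype(np.uint8); m[:130]=0;m[205:]=0;m[:,:265]=0;m[:,345:]=0
n,l,st,ce=cv2.connectedComponentsWithStats(m); i=1+np.argmax(st[1:,4]); print(st[i],ce[i],at(C,*ce[i],.16))
print(at(C,*(st[i][:2]+st[i][2:4]/2),.16))
for u,v,z in[(260,195,.099),(301,240,.13)]: print(at(C,u,v,z))
```

```text
[ 278  143   50   56 2024] [301.6734 172.3656] [ 0.5805 -0.0134  0.16  ]
[ 0.5792 -0.0147  0.16  ]
[0.6341 0.0237 0.099 ]
[0.5845 0.0683 0.13  ]
```

```bash
python3 -m handwheel '[[[0,0,0,0.0084,-0.0078,0.015,0.087],[0,0,0,0.0084,-0.0078,0.015,0.087],[0,0,0,0,0,0.025,0.087],[0,0,0,0,0,0.025,0.087],[0,0,0,0,0,0.025,0.087],[0,0,0,0,0,0.025,0.087],[0,0,0,0,0,0.02,0.087],[0,0,0,0,0,0.012,0.087],[0,0,0,0,0,0.006,0.087],[0,0,0,0,0,0,0.087],[0,0,0,0,0,0,0.087]]]'
python3 -m handwheel '[[[0,0,0,0,0,0,0.065],[0,0,0,0,0,0,0.055],[0,0,0,0,0,0,0.04],[0,0,0,0,0,0,0.03],[0,0,0,0,0,0,0.03],[0,0,0,0,0,0,0.03],[0,0,0,0,0,0,0.03],[0,0,0,0,0,0,0.03]]]'
```

```text
time_s: 4.7
tcp_pos: [0.58, -0.0117, 0.1273]
ee_rot: [[-0.003, -1.0, 0.002], [-1.0, 0.003, 0.0], [-0.0, -0.002, -1.0]]
wrist_force: [-0.1, 0.4, -0.5]
gripper_width: 1.001
gripper_force: 0.0
time_s: 5.5
tcp_pos: [0.5799, -0.0114, 0.1268]
ee_rot: [[-0.002, -1.0, 0.001], [-1.0, 0.002, 0.0], [-0.0, -0.001, -1.0]]
wrist_force: [0.3, 0.5, -0.4]
gripper_width: 0.562
gripper_force: 29.9
```

```bash
python3 -m handwheel '[[[0,0,0,0,0,-0.006,0.03],[0,0,0,0,0,-0.012,0.03],[0,0,0,0,0,-0.018,0.03],[0,0,0,0,0,-0.02,0.03],[0,0,0,0,0,-0.02,0.03],[0,0,0,0,0,-0.02,0.03],[0,0,0,0,0,-0.02,0.03],[0,0,0,0,0,-0.02,0.03],[0,0,0,0,0,-0.015,0.03],[0,0,0,0,0,-0.009,0.03],[0,0,0,0,0,0,0.03]]]'
python3 -m handwheel '[[[0,0,0,0.012,0.002,0,0.03],[0,0,0,0.024,0.004,0,0.03],[0,0,0,0.032,0.005,0,0.03],[0,0,0,0.034,0.005,0,0.03],[0,0,0,0.034,0.005,0,0.03],[0,0,0,0.034,0.005,0,0.03],[0,0,0,0.034,0.005,0,0.03],[0,0,0,0.034,0.005,0,0.03],[0,0,0,0.032,0.004,0,0.03],[0,0,0,0.023,0.003,0,0.03],[0,0,0,0.012,0.001,0,0.03],[0,0,0,0,0,0,0.03]]]'
python3 - <<'E'
from h import *
s=r.sense();print(s["tcp_pos"],s["ee_rot"])
im,C=grab("top","top1.png")
E
```

```text
time_s: 6.6
tcp_pos: [0.5795, -0.0115, 0.2879]
ee_rot: [[-0.002, -1.0, 0.002], [-1.0, 0.002, 0.001], [-0.001, -0.002, -1.0]]
wrist_force: [-0.0, -1.1, -4.1]
gripper_width: 0.564
gripper_force: 29.9
time_s: 7.8
tcp_pos: [0.5336, -0.3177, 0.2851]
ee_rot: [[-0.005, -1.0, -0.003], [-1.0, 0.005, 0.001], [-0.001, 0.003, -1.0]]
wrist_force: [-0.1, 1.5, -4.2]
gripper_width: 0.564
gripper_force: 29.9
[ 0.53360655 -0.31766848  0.28507556] [[-4.89643141e-03 -9.99984768e-01 -2.54724546e-03]
 [-9.99987515e-01  4.89387339e-03  1.00949276e-03]
 [-9.97011491e-04  2.55215657e-03 -9.99996246e-01]]
```

View pics/top1.png

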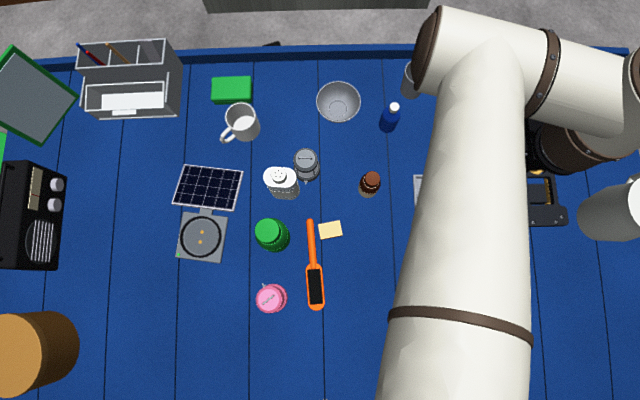

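The jar is gone from the row, and the lantern (306,163) and talc (281,182) haven't moved. Lowering the jar onto the tray.

```bash
python3 -m handwheel '[[[0,0,0,0,0,0.01,0.03],[0,0,0,0,0,0.02,0.03],[0,0,0,0,0,0.025,0.03],[0,0,0,0,0,0.025,0.03],[0,0,0,0,0,0.025,0.03],[0,0,0,0,0,0.02,0.03],[0,0,0,0,0,0.012,0.03],[0,0,0,0,0,0.006,0.03],[0,0,0,0,0,0.003,0.03],[0,0,0,0,0,0,0.03],[0,0,0,0,0,0,0.03]]]'
python3 -m handwheel '[[[0,0,0,0,0,0.002,0.03],[0,0,0,0,0,0.002,0.03],[0,0,0,0,0,0.001,0.03],[0,0,0,0,0,0,0.03],[0,0,0,0,0,0,0.03]]]'
```

```text
time_s: 8.95
tcp_pos: [0.5352, -0.3166, 0.1417]
ee_rot: [[-0.002, -1.0, 0.002], [-1.0, 0.002, -0.001], [0.001, -0.002, -1.0]]
wrist_force: [1.1, -0.6, -3.9]
gripper_width: 0.56
gripper_force: 29.9
time_s: 9.45
tcp_pos: [0.5346, -0.3164, 0.1356]
ee_rot: [[-0.002, -1.0, 0.0], [-1.0, 0.002, -0.0], [0.0, -0.0, -1.0]]
wrist_force: [0.6, 0.0, -5.1]
gripper_width: 0.564
gripper_force: 29.9
```

```bash
python3 -m handwheel '[[[0,0,0,0,0,0.001,0.03],[0,0,0,0,0,0.001,0.03],[0,0,0,0,0,0.001,0.03],[0,0,0,0,0,0.001,0.03],[0,0,0,0,0,0,0.03],[0,0,0,0,0,0,0.03]]]'
```

```text
time_s: 10.05
tcp_pos: [0.5346, -0.3164, 0.1315]
ee_rot: [[-0.002, -1.0, -0.0], [-1.0, 0.002, 0.0], [-0.0, 0.0, -1.0]]
wrist_force: [0.2, -0.8, -4.1]
gripper_width: 0.565
gripper_force: 29.9
```

```bash
python3 -m handwheel '[[[0,0,0,0,0,0.0005,0.03],[0,0,0,0,0,0.0005,0.03],[0,0,0,0,0,0,0.03],[0,0,0,0,0,0,0.03]]]'
```

```text
time_s: 10.45
tcp_pos: [0.5347, -0.3165, 0.1308]
ee_rot: [[-0.002, -1.0, 0.0], [-1.0, 0.002, -0.0], [0.0, -0.0, -1.0]]
wrist_force: [-1.0, -0.2, -3.0]
gripper_width: 0.563
gripper_force: 29.9
```

```bash
python3 -m handwheel '[[[0,0,0,0,0,0.0005,0.03],[0,0,0,0,0,0.0003,0.03],[0,0,0,0,0,0,0.03],[0,0,0,0,0,0,0.05],[0,0,0,0,0,0,0.055],[0,0,0,0,0,0,0.06],[0,0,0,0,0,0,0.07],[0,0,0,0,0,0,0.087],[0,0,0,0,0,0,0.087],[0,0,0,0,0,0,0.087],[0,0,0,0,0,0,0.087]]]'
python3 -m handwheel '[[[0,0,0,0,0,-0.01,0.087],[0,0,0,0,0,-0.02,0.087],[0,0,0,0,0,-0.03,0.087],[0,0,0,0,0,-0.03,0.087],[0,0,0,0,0,-0.03,0.087],[0,0,0,0,0,-0.02,0.087],[0,0,0,0,0,-0.01,0.087],[0,0,0,0,0,0,0.087],[0,0,0,0,0,0,0.087]]]'
```

```text
time_s: 11.55
tcp_pos: [0.5346, -0.3164, 0.1297]
ee_rot: [[-0.002, -1.0, 0.0], [-1.0, 0.002, -0.0], [0.0, -0.0, -1.0]]
wrist_force: [-0.3, 0.0, 0.1]
gripper_width: 0.983
gripper_force: 0.0
time_s: 12.45
tcp_pos: [0.5341, -0.316, 0.2787]
ee_rot: [[-0.003, -1.0, -0.001], [-1.0, 0.003, 0.001], [-0.001, 0.001, -1.0]]
wrist_force: [-0.9, 0.6, -1.0]
gripper_width: 1.001
gripper_force: 0.0
```

```bash
python3 -m handwheel '[[[0,0,0,-0.018,-0.002,0,0.087],[0,0,0,-0.036,-0.005,0,0.087],[0,0,0,-0.042,-0.006,0,0.087],[0,0,0,-0.042,-0.006,0,0.087],[0,0,0,-0.042,-0.006,0,0.087],[0,0,0,-0.042,-0.006,0,0.087],[0,0,0,-0.042,-0.006,0,0.087],[0,0,0,-0.042,-0.005,0,0.087],[0,0,0,-0.042,-0.005,0,0.087],[0,0,0,-0.034,-0.003,0,0.087],[0,0,0,-0.014,-0.001,0,0.087],[0,0,0,0,0,0,0.087]]]'
python3 - <<'E'
from h import *
im,C=grab("wrist","w2.png")
s=r.sense();print(s["tcp_pos"])
for P in [(.585,.0815,.155),(.6355,.0314,.103)]: print(px(C,P))
E
```

```text
time_s: 13.65
tcp_pos: [0.586, 0.081, 0.278]
ee_rot: [[0.0, -1.0, -0.003], [-1.0, -0.0, -0.001], [0.001, 0.003, -1.0]]
wrist_force: [-0.5, -0.1, -0.6]
gripper_width: 0.999
gripper_force: 0.0
[0.58604002 0.07971718 0.27841098]
[[320.65128879 194.24389406]]
[[273.26179046 137.16045531]]
```

View pics/w2.png

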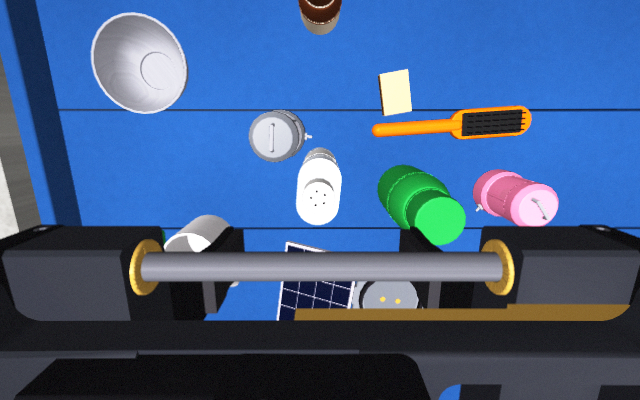

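The talc cap shows at (319,195), within 2 px of the prediction, and its long axis lines up with the pads. The green jar is at (440,218), so I'll check its height for clearance.

```bash
python3 - <<'E'
from h import *
def tri(*rs):
    A=np.zeros((3,3));b=np.zeros(3)
    for o,d in rs:
        d=d/np.linalg.norm(d);M=np.eye(3)-np.outer(d,d);A+=M;b+=M@o
    return np.linalg.solve(A,b)
T=cal("top");S=cal("side")
print("green",tri(ray(T,267.5,229.5),ray(S,390.7,179.3)))
print("small",tri(ray(T,373,178.5),ray(S,305.3,145.5)))
E
python3 -m handwheel '[[[0,0,0,0,0,0.01,0.087],[0,0,0,0,0,0.025,0.087],[0,0,0,0,0,0.03,0.087],[0,0,0,0,0,0.03,0.087],[0,0,0,0,0,0.025,0.087],[0,0,0,0,0,0.015,0.087],[0,0,0,0,0,0.008,0.087],[0,0,0,0,0,0,0.087]]]'
```

```text
green [0.47175264 0.10654586 0.15591571]
small [ 0.58542244 -0.11571826  0.10256034]
time_s: 14.5
tcp_pos: [0.5857, 0.0781, 0.1353]
ee_rot: [[-0.004, -1.0, -0.003], [-1.0, 0.004, -0.001], [0.001, 0.003, -1.0]]
wrist_force: [0.7, -0.0, 0.6]
gripper_width: 1.0
gripper_force: 0.0
```

```bash
python3 -m handwheel '[[[0,0,0,-0.002,0,0.01,0.087],[0,0,0,0,0,0.012,0.087],[0,0,0,0,0,0.008,0.087],[0,0,0,0,0,0.002,0.087],[0,0,0,0,0,0,0.087],[0,0,0,0,0,0,0.07],[0,0,0,0,0,0,0.055],[0,0,0,0,0,0,0.045],[0,0,0,0,0,0,0.03],[0,0,0,0,0,0,0.03],[0,0,0,0,0,0,0.03],[0,0,0,0,0,0,0.03]]]'
```

```text
time_s: 15.7
tcp_pos: [0.5867, 0.0816, 0.1049]
ee_rot: [[-0.002, -1.0, 0.0], [-1.0, 0.002, 0.0], [-0.0, -0.0, -1.0]]
wrist_force: [1.1, 0.4, 0.4]
gripper_width: 0.514
gripper_force: 29.5
```

```bash
python3 -m handwheel '[[[0,0,0,0,0,-0.006,0.03],[0,0,0,0,0,-0.012,0.03],[0,0,0,0,0,-0.02,0.03],[0,0,0,0,0,-0.025,0.03],[0,0,0,0,0,-0.03,0.03],[0,0,0,0,0,-0.03,0.03],[0,0,0,0,0,-0.03,0.03],[0,0,0,0,0,-0.02,0.03],[0,0,0,0,0,-0.012,0.03],[0,0,0,0,0,0,0.03]]]'
python3 -m handwheel '[[[0,0,0,0.013,0.005,0,0.03],[0,0,0,0.026,0.012,0,0.03],[0,0,0,0.04,0.017,0,0.03],[0,0,0,0.043,0.018,0,0.03],[0,0,0,0.043,0.019,0,0.03],[0,0,0,0.043,0.019,0,0.03],[0,0,0,0.043,0.019,0,0.03],[0,0,0,0.043,0.018,0,0.03],[0,0,0,0.04,0.018,0,0.03],[0,0,0,0.034,0.015,0,0.03],[0,0,0,0.02,0.009,0,0.03],[0,0,0,0.0095,0.004,0,0.03]]]'
python3 -m handwheel '[[[0,0,0,0,0,0,0.03],[0,0,0,0,0,0,0.03]]]'
```

```text
time_s: 16.7
tcp_pos: [0.5871, 0.0816, 0.292]
ee_rot: [[-0.002, -1.0, 0.004], [-1.0, 0.002, 0.001], [-0.001, -0.004, -1.0]]
wrist_force: [0.9, 0.5, -2.1]
gripper_width: 0.511
gripper_force: 29.5
time_s: 17.9
tcp_pos: [0.4101, -0.3171, 0.288]
ee_rot: [[-0.006, -1.0, -0.004], [-1.0, 0.006, 0.002], [-0.002, 0.004, -1.0]]
wrist_force: [0.3, 0.2, -1.6]
gripper_width: 0.515
gripper_force: 29.5
time_s: 18.1
tcp_pos: [0.4123, -0.3151, 0.289]
ee_rot: [[-0.002, -1.0, -0.001], [-1.0, 0.002, 0.001], [-0.001, 0.001, -1.0]]
wrist_force: [-0.9, 0.1, -0.7]
gripper_width: 0.514
gripper_force: 29.5
```

```bash
python3 -m handwheel '[[[0,0,0,0,0,0.01,0.03],[0,0,0,0,0,0.025,0.03],[0,0,0,0,0,0.03,0.03],[0,0,0,0,0,0.03,0.03],[0,0,0,0,0,0.03,0.03],[0,0,0,0,0,0.025,0.03],[0,0,0,0,0,0.015,0.03],[0,0,0,0,0,0.008,0.03],[0,0,0,0,0,0.003,0.03],[0,0,0,0,0,0,0.03],[0,0,0,0,0,0,0.03]]]'
python3 -m handwheel '[[[0,0,0,0,0,0.001,0.03],[0,0,0,0,0,0.001,0.03],[0,0,0,0,0,0,0.03],[0,0,0,0,0,0,0.03]]]'
```

```text
time_s: 19.2
tcp_pos: [0.4133, -0.3157, 0.1146]
ee_rot: [[-0.002, -1.0, 0.002], [-1.0, 0.002, -0.001], [0.001, -0.002, -1.0]]
wrist_force: [0.0, -1.3, -1.5]
gripper_width: 0.513
gripper_force: 29.5
time_s: 19.6
tcp_pos: [0.4126, -0.3157, 0.1119]
ee_rot: [[-0.002, -1.0, 0.0], [-1.0, 0.002, -0.0], [0.0, -0.0, -1.0]]
wrist_force: [0.7, 0.3, -0.8]
gripper_width: 0.516
gripper_force: 29.5
```

```bash
python3 -m handwheel '[[[0,0,0,0,0,0.001,0.03],[0,0,0,0,0,0.001,0.03],[0,0,0,0,0,0.001,0.03],[0,0,0,0,0,0,0.03],[0,0,0,0,0,0,0.03]]]'
python3 -m handwheel '[[[0,0,0,0,0,0.0006,0.03],[0,0,0,0,0,0,0.03],[0,0,0,0,0,0,0.03]]]'
```

```text
time_s: 20.1
tcp_pos: [0.4126, -0.3156, 0.1088]
ee_rot: [[-0.002, -1.0, -0.0], [-1.0, 0.002, -0.0], [0.0, 0.0, -1.0]]
wrist_force: [0.5, 0.2, -1.0]
gripper_width: 0.516
gripper_force: 29.5
time_s: 20.4
tcp_pos: [0.4128, -0.3158, 0.1088]
ee_rot: [[-0.002, -1.0, 0.001], [-1.0, 0.002, -0.001], [0.001, -0.001, -1.0]]
wrist_force: [-0.9, 0.9, 4.2]
gripper_width: 0.516
gripper_force: 29.5
```

Contact at z 0.1088. Releasing and lifting.

```bash
python3 -m handwheel '[[[0,0,0,0,0,0,0.046],[0,0,0,0,0,0,0.05],[0,0,0,0,0,0,0.06],[0,0,0,0,0,0,0.075],[0,0,0,0,0,0,0.08],[0,0,0,0,0,0,0.08],[0,0,0,0,0,0,0.08]]]'
python3 -m handwheel '[[[0,0,0,0,0,-0.01,0.087],[0,0,0,0,0,-0.02,0.087],[0,0,0,0,0,-0.03,0.087],[0,0,0,0,0,-0.03,0.087],[0,0,0,0,0,-0.03,0.087],[0,0,0,0,0,-0.03,0.087],[0,0,0,0,0,-0.02,0.087],[0,0,0,0,0,-0.01,0.087],[0,0,0,0,0,0,0.087],[0,0,0,0,0,0,0.087]]]'
```

```text
time_s: 21.1
tcp_pos: [0.4126, -0.3156, 0.1081]
ee_rot: [[-0.002, -1.0, -0.0], [-1.0, 0.002, 0.0], [-0.0, 0.0, -1.0]]
wrist_force: [-0.7, -0.9, -0.7]
gripper_width: 0.89
gripper_force: 0.0
time_s: 22.1
tcp_pos: [0.4121, -0.3152, 0.2872]
ee_rot: [[-0.003, -1.0, -0.001], [-1.0, 0.003, 0.001], [-0.001, 0.001, -1.0]]
wrist_force: [1.0, -0.7, 0.4]
gripper_width: 0.997
gripper_force: 0.0
```

```bash
python3 -m handwheel '[[[0,0,0,-0.012,-0.008,0,0.087],[0,0,0,-0.026,-0.017,0,0.087],[0,0,0,-0.036,-0.023,0,0.087],[0,0,0,-0.038,-0.025,0,0.087],[0,0,0,-0.038,-0.025,0,0.087],[0,0,0,-0.038,-0.025,0,0.087],[0,0,0,-0.038,-0.025,0,0.087],[0,0,0,-0.038,-0.025,0,0.087],[0,0,0,-0.036,-0.023,0,0.087],[0,0,0,-0.028,-0.018,0,0.087],[0,0,0,-0.018,-0.01,0,0.087],[0,0,0,0,0,0,0.087]]]'
python3 -m handwheel '[[[0,0,0,0,0,0.02,0.087],[0,0,0,0,0,0.03,0.087],[0,0,0,0,0,0.02,0.087],[0,0,0,0,0,0,0.087],[0,0,0,0,0,0,0.087]]]'
python3 - <<'E'
from h import *
im,C=grab("wrist","w3.png");grab("top","top3.png");grab("side","side3.png")
s=r.sense();print(s["tcp_pos"])
T=cal("top")
for v in(81,102): print("bowl",at(T,339,v,.05))
for P in [(.6355,.0314,.105),(.6355,.0314,.095)]: print(px(C,P))
E
```

```text
time_s: 23.3
tcp_pos: [0.6379, 0.0325, 0.2859]
ee_rot: [[0.0, -1.0, -0.003], [-1.0, -0.0, -0.001], [0.001, 0.003, -1.0]]
wrist_force: [0.3, 0.7, -0.6]
gripper_width: 0.997
gripper_force: 0.0
time_s: 23.8
tcp_pos: [0.6373, 0.0291, 0.2186]
ee_rot: [[-0.003, -1.0, -0.0], [-1.0, 0.003, -0.001], [0.001, 0.0, -1.0]]
wrist_force: [-0.0, -0.0, -0.2]
gripper_width: 1.001
gripper_force: 0.0
[0.63812838 0.02971182 0.22001771]
bowl [ 0.84912227 -0.05223331  0.05      ]
bowl [ 0.79279018 -0.05038096  0.05      ]
[[321.85758656 198.51145761]]
[[321.83184383 195.91301935]]
```

View pics/w3.png

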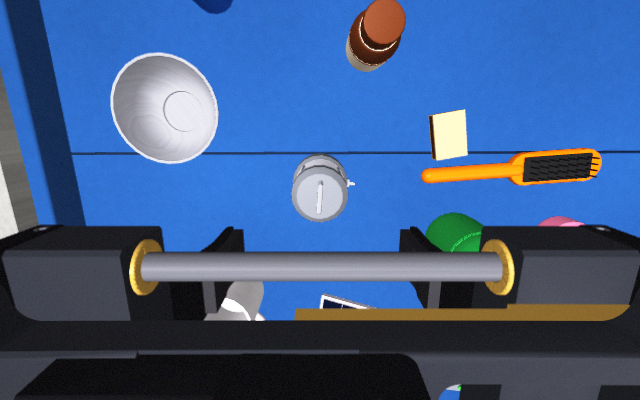

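View pics/side3.png

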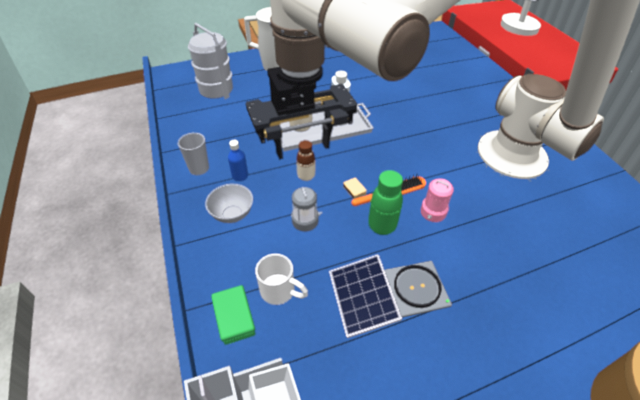

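The wrist view has the lantern cap at (320,190), centred between the fingers, with its switch on the robot side at (350,183). The side view has the lantern unmoved at (304,208) and the talc cap upright on the tray at (341,77).

```bash
python3 -m handwheel '[[[0,0,0,0.001,0.002,0.015,0.087],[0,0,0,0,0,0.025,0.087],[0,0,0,0,0,0.03,0.087],[0,0,0,0,0,0.03,0.087],[0,0,0,0,0,0.025,0.087],[0,0,0,0,0,0.02,0.087],[0,0,0,0,0,0.012,0.087],[0,0,0,0,0,0.006,0.087],[0,0,0,0,0,0.003,0.087],[0,0,0,0,0,0,0.087],[0,0,0,0,0,0,0.087]]]'
python3 -m handwheel '[[[0,0,0,0,0,0,0.075],[0,0,0,0,0,0,0.068],[0,0,0,0,0,0,0.06],[0,0,0,0,0,0,0.055],[0,0,0,0,0,0,0.05],[0,0,0,0,0,0,0.045],[0,0,0,0,0,0,0.045],[0,0,0,0,0,0,0.045]]]'
```

```text
time_s: 25.05
tcp_pos: [0.6361, 0.029, 0.0533]
ee_rot: [[-0.002, -1.0, 0.002], [-1.0, 0.002, 0.0], [-0.0, -0.002, -1.0]]
wrist_force: [0.5, 0.2, -0.2]
gripper_width: 1.001
gripper_force: 0.0
time_s: 25.85
tcp_pos: [0.6363, 0.0291, 0.0527]
ee_rot: [[-0.002, -1.0, 0.002], [-1.0, 0.002, 0.0], [-0.0, -0.002, -1.0]]
wrist_force: [2.8, -0.4, 1.8]
gripper_width: 0.642
gripper_force: 30.0
```

```bash
python3 -m handwheel '[[[0,0,0,0,0,-0.006,0.045],[0,0,0,0,0,-0.012,0.045],[0,0,0,0,0,-0.02,0.045],[0,0,0,0,0,-0.025,0.045],[0,0,0,0,0,-0.03,0.045],[0,0,0,0,0,-0.03,0.045],[0,0,0,0,0,-0.03,0.045],[0,0,0,0,0,-0.02,0.045],[0,0,0,0,0,-0.012,0.045],[0,0,0,0,0,0,0.045]]]'
python3 -m handwheel '[[[0,0,0,-0.01,0.006,0,0.045],[0,0,0,-0.02,0.012,0,0.045],[0,0,0,-0.027,0.017,0,0.045],[0,0,0,-0.027,0.017,0,0.045],[0,0,0,-0.027,0.017,0,0.045],[0,0,0,-0.027,0.017,0,0.045],[0,0,0,-0.027,0.017,0,0.045],[0,0,0,-0.027,0.017,0,0.045],[0,0,0,-0.027,0.016,0,0.045],[0,0,0,-0.02,0.012,0,0.045],[0,0,0,-0.013,0.008,0,0.045],[0,0,0,-0.005,0.003,0,0.045]]]'
python3 -m handwheel '[[[0,0,0,0,0,0.01,0.045],[0,0,0,0,0,0.025,0.045],[0,0,0,0,0,0.03,0.045],[0,0,0,0,0,0.02,0.045],[0,0,0,0,0,0,0.045],[0,0,0,0,0,0,0.045]]]'
python3 - <<'E'
from h import *
im,C=grab("wrist","w4.png");grab("top","top4.png")
s=r.sense();print(s["tcp_pos"])
print(px(C,(.4774,.2859,.018)))
E
```

```text
time_s: 26.85
tcp_pos: [0.6356, 0.0289, 0.2389]
ee_rot: [[-0.002, -1.0, 0.002], [-1.0, 0.002, 0.001], [-0.001, -0.002, -1.0]]
wrist_force: [0.6, 0.5, -3.0]
gripper_width: 0.64
gripper_force: 30.0
time_s: 28.05
tcp_pos: [0.4755, 0.2871, 0.2359]
ee_rot: [[-0.001, -1.0, -0.002], [-1.0, 0.001, -0.002], [0.002, 0.002, -1.0]]
wrist_force: [0.5, -0.8, -2.0]
gripper_width: 0.637
gripper_force: 30.0
time_s: 28.65
tcp_pos: [0.4776, 0.2855, 0.152]
ee_rot: [[-0.003, -1.0, -0.0], [-1.0, 0.003, -0.001], [0.001, 0.0, -1.0]]
wrist_force: [-0.3, 0.0, -3.0]
gripper_width: 0.643
gripper_force: 30.0
[0.47810252 0.28648945 0.15345833]
[[320.18811758 191.55459121]]
```

View pics/w4.png

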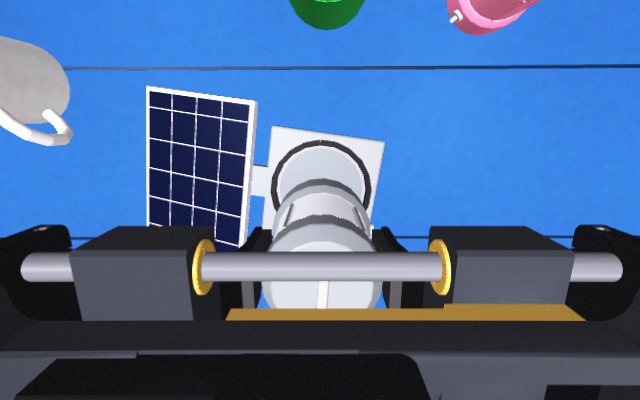

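The seat ring spans columns 271–371 with its top at row 139, so its centre is at about (321,188). That is 1–3 mm from the prediction. Correcting, then lowering.

```bash
python3 -m handwheel '[[[0,0,0,0.002,0.001,0.01,0.045],[0,0,0,0,0,0.02,0.045],[0,0,0,0,0,0.02,0.045],[0,0,0,0,0,0.015,0.045],[0,0,0,0,0,0.01,0.045],[0,0,0,0,0,0.005,0.045],[0,0,0,0,0,0.003,0.045],[0,0,0,0,0,0,0.045],[0,0,0,0,0,0,0.045]]]'
python3 -m handwheel '[[[0,0,0,0,0,0.001,0.045],[0,0,0,0,0,0.001,0.045],[0,0,0,0,0,0,0.045],[0,0,0,0,0,0,0.045]]]'
```

```text
time_s: 29.65
tcp_pos: [0.4764, 0.2847, 0.0698]
ee_rot: [[-0.002, -1.0, 0.001], [-1.0, 0.002, 0.001], [-0.001, -0.001, -1.0]]
wrist_force: [-0.8, 0.5, -2.8]
gripper_width: 0.639
gripper_force: 30.0
time_s: 30.05
tcp_pos: [0.476, 0.2843, 0.0672]
ee_rot: [[-0.002, -1.0, 0.0], [-1.0, 0.002, 0.0], [-0.0, -0.0, -1.0]]
wrist_force: [0.4, 0.0, -2.1]
gripper_width: 0.637
gripper_force: 30.0
```

```bash
python3 -m handwheel '[[[0,0,0,0,0,0.001,0.045],[0,0,0,0,0,0.001,0.045],[0,0,0,0,0,0.001,0.045],[0,0,0,0,0,0.0007,0.045],[0,0,0,0,0,0,0.045],[0,0,0,0,0,0,0.045]]]'
python3 -m handwheel '[[[0,0,0,0,0,0.0006,0.045],[0,0,0,0,0,0,0.045],[0,0,0,0,0,0,0.045]]]'
```

```text
time_s: 30.65
tcp_pos: [0.476, 0.2843, 0.0634]
ee_rot: [[-0.002, -1.0, -0.0], [-1.0, 0.002, -0.0], [0.0, 0.0, -1.0]]
wrist_force: [1.2, -0.2, -3.1]
gripper_width: 0.635
gripper_force: 30.0
time_s: 30.95
tcp_pos: [0.476, 0.2843, 0.0629]
ee_rot: [[-0.002, -1.0, 0.0], [-1.0, 0.002, 0.0], [-0.0, -0.0, -1.0]]
wrist_force: [0.3, -0.1, -2.4]
gripper_width: 0.634
gripper_force: 30.0
```

```bash
python3 -m handwheel '[[[0,0,0,0,0,0.0006,0.045],[0,0,0,0,0,0,0.045],[0,0,0,0,0,0,0.045]]]'
```

```text
time_s: 31.25
tcp_pos: [0.4761, 0.2844, 0.0626]
ee_rot: [[-0.002, -1.0, 0.0], [-1.0, 0.002, 0.0], [-0.0, -0.0, -1.0]]
wrist_force: [-0.5, 0.4, -0.6]
gripper_width: 0.636
gripper_force: 30.0
```

Contact. Releasing and rising for a look at the seat.

```bash
python3 -m handwheel '[[[0,0,0,0,0,0.0002,0.045],[0,0,0,0,0,0,0.058],[0,0,0,0,0,0,0.062],[0,0,0,0,0,0,0.07],[0,0,0,0,0,0,0.087],[0,0,0,0,0,0,0.087],[0,0,0,0,0,0,0.087],[0,0,0,0,0,0,0.087]]]'
python3 -m handwheel '[[[0,0,0,0,0,-0.01,0.087],[0,0,0,0,0,-0.02,0.087],[0,0,0,0,0,-0.03,0.087],[0,0,0,0,0,-0.03,0.087],[0,0,0,0,0,-0.03,0.087],[0,0,0,0,0,-0.03,0.087],[0,0,0,0,0,-0.03,0.087],[0,0,0,0,0,-0.03,0.087],[0,0,0,0,0,-0.01,0.087],[0,0,0,0,0,0,0.087],[0,0,0,0,0,0,0.087]]]'
python3 - <<'E'
from h import *
im,C=grab("wrist","w5.png");grab("side","side5.png")
b=cv2.imread("pics/side5.png")[0:330,170:470]
a=cv2.imread("pics/w5.png")[100:260,200:440]
b=cv2.resize(b,(500,550));a=cv2.resize(a,(300,200));c=np.zeros((550,800,3),np.uint8);c[:,:500]=b;c[:200,500:]=a
cv2.imwrite("pics/c5.png",c)
E
```

```text
time_s: 32.05
tcp_pos: [0.476, 0.2843, 0.062]
ee_rot: [[-0.002, -1.0, -0.0], [-1.0, 0.002, 0.0], [-0.0, 0.0, -1.0]]
wrist_force: [-0.0, 0.1, -0.7]
gripper_width: 0.986
gripper_force: 0.0
time_s: 33.15
tcp_pos: [0.4753, 0.2839, 0.281]
ee_rot: [[-0.003, -1.0, -0.002], [-1.0, 0.003, -0.001], [0.001, 0.002, -1.0]]
wrist_force: [0.4, -0.3, -0.1]
gripper_width: 1.003
gripper_force: 0.0
```

View pics/c5.png

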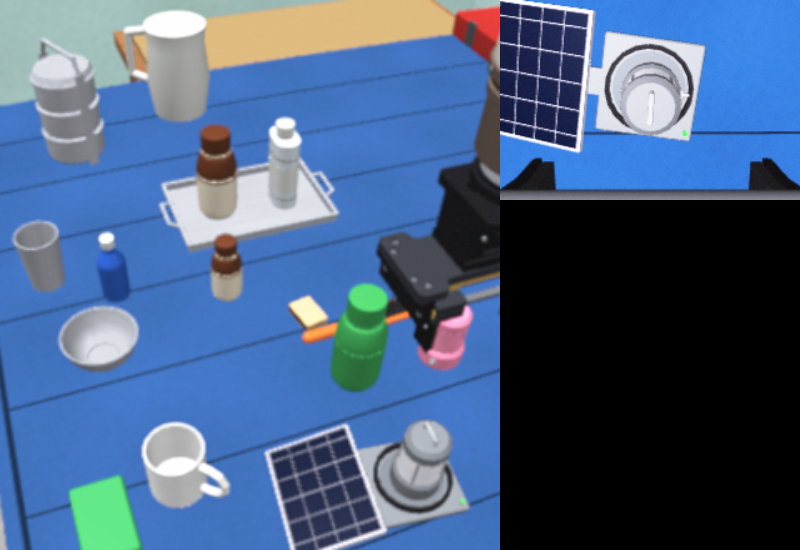

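The lantern stands upright inside the ring, with the cap at about (428,440) in the side crop and the base inside the lip in the wrist crop. The jar at (217,175) and talc at (284,165) stand upright on the tray. Fetching the jar back first.

```bash
python3 -m handwheel '[[[0,0,0,0.015,-0.001,0,0.087],[0,0,0,0.03,-0.003,0,0.087],[0,0,0,0.04,-0.004,0,0.087],[0,0,0,0.04,-0.004,0,0.087],[0,0,0,0.04,-0.004,0,0.087],[0,0,0,0.04,-0.004,0,0.087],[0,0,0,0.04,-0.004,0,0.087],[0,0,0,0.04,-0.004,0,0.087],[0,0,0,0.04,-0.004,0,0.087]]]'
python3 -m handwheel '[[[0,0,0,0.04,-0.004,0,0.087],[0,0,0,0.04,-0.004,0,0.087],[0,0,0,0.04,-0.004,0,0.087],[0,0,0,0.04,-0.004,0,0.087],[0,0,0,0.04,-0.004,0,0.087],[0,0,0,0.035,-0.003,0,0.087],[0,0,0,0.025,-0.002,0,0.087],[0,0,0,0.015,-0.002,0,0.087],[0,0,0,0,0,0,0.087],[0,0,0,0,0,0,0.087],[0,0,0,0,0,0,0.087]]]'
```

```text
time_s: 34.15
tcp_pos: [0.5063, -0.0431, 0.2813]
ee_rot: [[-0.003, -1.0, -0.002], [-1.0, 0.003, -0.0], [0.0, 0.002, -1.0]]
wrist_force: [0.8, -0.5, -0.1]
gripper_width: 0.997
gripper_force: 0.0
time_s: 35.25
tcp_pos: [0.5335, -0.3149, 0.2821]
ee_rot: [[-0.001, -1.0, -0.0], [-1.0, 0.001, 0.0], [-0.0, 0.0, -1.0]]
wrist_force: [-0.2, 0.9, 0.7]
gripper_width: 0.997
gripper_force: 0.0
```

```bash
python3 -m handwheel '[[[0,0,0,0.0013,-0.001,0.01,0.087],[0,0,0,0,0,0.025,0.087],[0,0,0,0,0,0.03,0.087],[0,0,0,0,0,0.03,0.087],[0,0,0,0,0,0.025,0.087],[0,0,0,0,0,0.018,0.087],[0,0,0,0,0,0.009,0.087],[0,0,0,0,0,0.004,0.087],[0,0,0,0,0,0,0.087],[0,0,0,0,0,0,0.087],[0,0,0,0,0,0,0.087]]]'
python3 -m handwheel '[[[0,0,0,0,0,0,0.065],[0,0,0,0,0,0,0.055],[0,0,0,0,0,0,0.045],[0,0,0,0,0,0,0.03],[0,0,0,0,0,0,0.03],[0,0,0,0,0,0,0.03],[0,0,0,0,0,0,0.03],[0,0,0,0,0,0,0.03]]]'
```

```text
time_s: 36.35
tcp_pos: [0.5352, -0.3174, 0.1322]
ee_rot: [[-0.002, -1.0, 0.002], [-1.0, 0.002, -0.001], [0.001, -0.002, -1.0]]
wrist_force: [-0.2, -0.3, 0.2]
gripper_width: 1.001
gripper_force: 0.0
time_s: 37.15
tcp_pos: [0.5349, -0.3172, 0.1311]
ee_rot: [[-0.002, -1.0, 0.001], [-1.0, 0.002, -0.0], [0.0, -0.001, -1.0]]
wrist_force: [1.3, -0.6, -0.7]
gripper_width: 0.561
gripper_force: 29.9
```

```bash
python3 -m handwheel '[[[0,0,0,0,0,-0.006,0.03],[0,0,0,0,0,-0.012,0.03],[0,0,0,0,0,-0.018,0.03],[0,0,0,0,0,-0.02,0.03],[0,0,0,0,0,-0.02,0.03],[0,0,0,0,0,-0.02,0.03],[0,0,0,0,0,-0.02,0.03],[0,0,0,0,0,-0.02,0.03],[0,0,0,0,0,-0.015,0.03],[0,0,0,0,0,-0.009,0.03],[0,0,0,0,0,0,0.03]]]'
python3 -m handwheel '[[[0,0,0,-0.012,-0.002,0,0.03],[0,0,0,-0.024,-0.004,0,0.03],[0,0,0,-0.032,-0.005,0,0.03],[0,0,0,-0.034,-0.005,0,0.03],[0,0,0,-0.034,-0.005,0,0.03],[0,0,0,-0.034,-0.005,0,0.03],[0,0,0,-0.034,-0.005,0,0.03],[0,0,0,-0.034,-0.005,0,0.03],[0,0,0,-0.032,-0.004,0,0.03],[0,0,0,-0.023,-0.003,0,0.03],[0,0,0,-0.012,-0.002,0,0.03],[0,0,0,0,0,0,0.03]]]'
python3 -m handwheel '[[[0,0,0,0,0,0.01,0.03],[0,0,0,0,0,0.02,0.03],[0,0,0,0,0,0.025,0.03],[0,0,0,0,0,0.025,0.03],[0,0,0,0,0,0.025,0.03],[0,0,0,0,0,0.02,0.03],[0,0,0,0,0,0.012,0.03],[0,0,0,0,0,0.006,0.03],[0,0,0,0,0,0.003,0.03],[0,0,0,0,0,0,0.03],[0,0,0,0,0,0,0.03]]]'
```

```text
time_s: 38.25
tcp_pos: [0.5348, -0.3173, 0.2926]
ee_rot: [[-0.002, -1.0, 0.002], [-1.0, 0.002, -0.001], [0.001, -0.002, -1.0]]
wrist_force: [0.3, 0.5, -4.5]
gripper_width: 0.562
gripper_force: 29.9
time_s: 39.45
tcp_pos: [0.58, -0.0107, 0.29]
ee_rot: [[0.0, -1.0, -0.002], [-1.0, -0.0, -0.0], [0.0, 0.002, -1.0]]
wrist_force: [-0.5, -0.5, -4.2]
gripper_width: 0.563
gripper_force: 29.9
time_s: 40.55
tcp_pos: [0.581, -0.0122, 0.1461]
ee_rot: [[-0.002, -1.0, 0.002], [-1.0, 0.002, 0.0], [-0.0, -0.002, -1.0]]
wrist_force: [-0.8, 0.8, -3.8]
gripper_width: 0.565
gripper_force: 29.9
```

```bash
python3 -m handwheel '[[[0,0,0,0,0,0.005,0.03],[0,0,0,0,0,0.005,0.03],[0,0,0,0,0,0.003,0.03],[0,0,0,0,0,0.002,0.03],[0,0,0,0,0,0.0015,0.03],[0,0,0,0,0,0,0.03],[0,0,0,0,0,0,0.03],[0,0,0,0,0,0,0.03]]]'
```

```text
time_s: 41.35
tcp_pos: [0.5805, -0.0122, 0.1287]
ee_rot: [[-0.002, -1.0, 0.0], [-1.0, 0.002, 0.0], [-0.0, -0.0, -1.0]]
wrist_force: [0.0, -0.2, -4.8]
gripper_width: 0.562
gripper_force: 29.9
```

```bash
python3 -m handwheel '[[[0,0,0,0,0,0.0007,0.03],[0,0,0,0,0,0.0006,0.03],[0,0,0,0,0,0,0.03],[0,0,0,0,0,0,0.03]]]'
python3 -m handwheel '[[[0,0,0,0,0,0.0006,0.03],[0,0,0,0,0,0,0.03],[0,0,0,0,0,0,0.03]]]'
```

```text
time_s: 41.75
tcp_pos: [0.5803, -0.0123, 0.1272]
ee_rot: [[-0.002, -1.0, -0.0], [-1.0, 0.002, -0.0], [0.0, 0.0, -1.0]]
wrist_force: [0.2, -0.0, -4.8]
gripper_width: 0.563
gripper_force: 29.9
time_s: 42.05
tcp_pos: [0.5804, -0.0123, 0.1271]
ee_rot: [[-0.002, -1.0, 0.0], [-1.0, 0.002, -0.0], [0.0, -0.0, -1.0]]
wrist_force: [-1.0, -0.5, -1.6]
gripper_width: 0.56
gripper_force: 29.9
```

```bash
python3 -m handwheel '[[[0,0,0,0,0,0.0003,0.03],[0,0,0,0,0,0,0.05],[0,0,0,0,0,0,0.055],[0,0,0,0,0,0,0.06],[0,0,0,0,0,0,0.07],[0,0,0,0,0,0,0.087],[0,0,0,0,0,0,0.087],[0,0,0,0,0,0,0.087],[0,0,0,0,0,0,0.087]]]'
python3 -m handwheel '[[[0,0,0,0,0,-0.01,0.087],[0,0,0,0,0,-0.02,0.087],[0,0,0,0,0,-0.03,0.087],[0,0,0,0,0,-0.03,0.087],[0,0,0,0,0,-0.03,0.087],[0,0,0,0,0,-0.02,0.087],[0,0,0,0,0,-0.01,0.087],[0,0,0,0,0,0,0.087]]]'
python3 -m handwheel '[[[0,0,0,0.015,0.008,0,0.087],[0,0,0,0.03,0.017,0,0.087],[0,0,0,0.035,0.019,0,0.087],[0,0,0,0.035,0.019,0,0.087],[0,0,0,0.035,0.02,0,0.087],[0,0,0,0.035,0.02,0,0.087],[0,0,0,0.035,0.02,0,0.087],[0,0,0,0.035,0.019,0,0.087],[0,0,0,0.03,0.016,0,0.087],[0,0,0,0.0185,0.01,0,0.087],[0,0,0,0,0,0,0.087],[0,0,0,0,0,0,0.087]]]'
```

```text
time_s: 42.95
tcp_pos: [0.5803, -0.0123, 0.1263]
ee_rot: [[-0.002, -1.0, 0.0], [-1.0, 0.002, -0.0], [0.0, -0.0, -1.0]]
wrist_force: [0.1, -0.3, -1.1]
gripper_width: 0.983
gripper_force: 0.0
time_s: 43.75
tcp_pos: [0.5809, -0.0122, 0.2782]
ee_rot: [[-0.002, -1.0, 0.003], [-1.0, 0.002, 0.001], [-0.001, -0.003, -1.0]]
wrist_force: [0.2, 0.5, 0.1]
gripper_width: 1.001
gripper_force: 0.0
time_s: 44.95
tcp_pos: [0.4105, -0.3155, 0.2751]
ee_rot: [[-0.004, -1.0, -0.002], [-1.0, 0.004, 0.001], [-0.001, 0.002, -1.0]]
wrist_force: [-0.8, 0.4, -0.5]
gripper_width: 1.002
gripper_force: 0.0
```

```bash
python3 -m handwheel '[[[0,0,0,0,-0.001,0.01,0.087],[0,0,0,0,0,0.025,0.087],[0,0,0,0,0,0.03,0.087],[0,0,0,0,0,0.03,0.087],[0,0,0,0,0,0.03,0.087],[0,0,0,0,0,0.022,0.087],[0,0,0,0,0,0.012,0.087],[0,0,0,0,0,0.006,0.087],[0,0,0,0,0,0,0.087],[0,0,0,0,0,0,0.087],[0,0,0,0,0,0,0.087]]]'
python3 -m handwheel '[[[0,0,0,0,0,0,0.075],[0,0,0,0,0,0,0.06],[0,0,0,0,0,0,0.05],[0,0,0,0,0,0,0.042],[0,0,0,0,0,0,0.03],[0,0,0,0,0,0,0.03],[0,0,0,0,0,0,0.03],[0,0,0,0,0,0,0.03]]]'
```

```text
time_s: 46.05
tcp_pos: [0.4134, -0.3157, 0.1125]
ee_rot: [[-0.002, -1.0, 0.002], [-1.0, 0.002, -0.001], [0.001, -0.002, -1.0]]
wrist_force: [0.4, 0.3, 0.7]
gripper_width: 1.002
gripper_force: 0.0
time_s: 46.85
tcp_pos: [0.4126, -0.3154, 0.1113]
ee_rot: [[-0.002, -1.0, 0.0], [-1.0, 0.002, -0.0], [0.0, -0.0, -1.0]]
wrist_force: [1.1, -0.2, -0.6]
gripper_width: 0.511
gripper_force: 29.5
```

```bash
python3 -m handwheel '[[[0,0,0,0,0,-0.006,0.03],[0,0,0,0,0,-0.012,0.03],[0,0,0,0,0,-0.02,0.03],[0,0,0,0,0,-0.025,0.03],[0,0,0,0,0,-0.03,0.03],[0,0,0,0,0,-0.03,0.03],[0,0,0,0,0,-0.03,0.03],[0,0,0,0,0,-0.02,0.03],[0,0,0,0,0,-0.007,0.03],[0,0,0,0,0,0,0.03]]]'
python3 -m handwheel '[[[0,0,0,-0.013,-0.005,0,0.03],[0,0,0,-0.026,-0.012,0,0.03],[0,0,0,-0.04,-0.017,0,0.03],[0,0,0,-0.043,-0.018,0,0.03],[0,0,0,-0.043,-0.019,0,0.03],[0,0,0,-0.043,-0.019,0,0.03],[0,0,0,-0.043,-0.019,0,0.03],[0,0,0,-0.043,-0.018,0,0.03],[0,0,0,-0.04,-0.018,0,0.03],[0,0,0,-0.034,-0.015,0,0.03],[0,0,0,-0.02,-0.009,0,0.03],[0,0,0,-0.0085,-0.005,0,0.03]]]'
python3 -m handwheel '[[[0,0,0,0,0,0,0.03],[0,0,0,0,0,0.01,0.03],[0,0,0,0,0,0.025,0.03],[0,0,0,0,0,0.03,0.03],[0,0,0,0,0,0.03,0.03],[0,0,0,0,0,0.03,0.03],[0,0,0,0,0,0.02,0.03],[0,0,0,0,0,0.012,0.03],[0,0,0,0,0,0.006,0.03],[0,0,0,0,0,0.002,0.03],[0,0,0,0,0,0,0.03],[0,0,0,0,0,0,0.03]]]'
```

```text
time_s: 47.85
tcp_pos: [0.4127, -0.3154, 0.2925]
ee_rot: [[-0.002, -1.0, 0.002], [-1.0, 0.002, -0.001], [0.001, -0.002, -1.0]]
wrist_force: [-0.7, 0.5, -1.6]
gripper_width: 0.516
gripper_force: 29.5
time_s: 49.05
tcp_pos: [0.5873, 0.0829, 0.2894]
ee_rot: [[-0.0, -1.0, -0.003], [-1.0, 0.0, -0.001], [0.001, 0.003, -1.0]]
wrist_force: [-0.2, -0.6, -2.3]
gripper_width: 0.515
gripper_force: 29.5
time_s: 50.25
tcp_pos: [0.5882, 0.0808, 0.1275]
ee_rot: [[-0.002, -1.0, 0.002], [-1.0, 0.002, 0.001], [-0.001, -0.002, -1.0]]
wrist_force: [-0.7, 0.6, -1.7]
gripper_width: 0.513
gripper_force: 29.5
```

```bash
python3 -m handwheel '[[[0,0,0,0,0.001,0.005,0.03],[0,0,0,0,0,0.005,0.03],[0,0,0,0,0,0.003,0.03],[0,0,0,0,0,0.002,0.03],[0,0,0,0,0,0.001,0.03],[0,0,0,0,0,0,0.03],[0,0,0,0,0,0,0.03],[0,0,0,0,0,0,0.03]]]'
```

```text
time_s: 51.05
tcp_pos: [0.5867, 0.0807, 0.1105]
ee_rot: [[-0.002, -1.0, 0.0], [-1.0, 0.002, 0.0], [-0.0, -0.0, -1.0]]
wrist_force: [-0.1, -0.6, -1.6]
gripper_width: 0.512
gripper_force: 29.5
```

```bash
python3 -m handwheel '[[[0,0,0,0,0,0.001,0.03],[0,0,0,0,0,0.001,0.03],[0,0,0,0,0,0.0008,0.03],[0,0,0,0,0,0,0.03],[0,0,0,0,0,0,0.03]]]'
python3 -m handwheel '[[[0,0,0,0,0,0.0006,0.03],[0,0,0,0,0,0,0.03],[0,0,0,0,0,0,0.03]]]'
```

```text
time_s: 51.55
tcp_pos: [0.5865, 0.0807, 0.1075]
ee_rot: [[-0.002, -1.0, -0.0], [-1.0, 0.002, -0.0], [0.0, 0.0, -1.0]]
wrist_force: [-0.1, -0.5, -1.4]
gripper_width: 0.514
gripper_force: 29.5
time_s: 51.85
tcp_pos: [0.5866, 0.0807, 0.1073]
ee_rot: [[-0.002, -1.0, 0.0], [-1.0, 0.002, -0.0], [0.0, -0.0, -1.0]]
wrist_force: [-1.7, -0.2, 1.5]
gripper_width: 0.513
gripper_force: 29.5
```

Contact. Releasing and rising, then moving aside towards −y for a check from the top.

```bash
python3 -m handwheel '[[[0,0,0,0,0,0,0.046],[0,0,0,0,0,0,0.05],[0,0,0,0,0,0,0.06],[0,0,0,0,0,0,0.075],[0,0,0,0,0,0,0.08],[0,0,0,0,0,0,0.08],[0,0,0,0,0,0,0.08]]]'
python3 -m handwheel '[[[0,0,0,0,0,-0.01,0.087],[0,0,0,0,0,-0.02,0.087],[0,0,0,0,0,-0.03,0.087],[0,0,0,0,0,-0.03,0.087],[0,0,0,0,0,-0.03,0.087],[0,0,0,0,0,-0.03,0.087],[0,0,0,0,0,-0.02,0.087],[0,0,0,0,0,-0.01,0.087],[0,0,0,0,0,0,0.087],[0,0,0,0,0,0,0.087]]]'
python3 -m handwheel '[[[0,0,0,0.015,0.008,0,0.087],[0,0,0,0.03,0.017,0,0.087],[0,0,0,0.035,0.019,0,0.087],[0,0,0,0.035,0.019,0,0.087],[0,0,0,0.035,0.02,0,0.087],[0,0,0,0.035,0.02,0,0.087],[0,0,0,0.035,0.02,0,0.087],[0,0,0,0.035,0.019,0,0.087],[0,0,0,0.035,0.016,0,0.087],[0,0,0,0.03,0.01,0,0.087],[0,0,0,0,0,0,0.087],[0,0,0,0,0,0,0.087]]]'
python3 - <<'E'
from h import *
grab("top","top9.png");grab("side","side9.png")
def crop(f,y,x,h,w): return cv2.resize(cv2.imread("pics/"+f)[y:y+h,x:x+w],(400,300),interpolation=cv2.INTER_CUBIC)
c=np.vstack([np.hstack([crop("top0.png",130,165,165,220),crop("top9.png",130,165,165,220)]),np.hstack([crop("side0.png",130,270,195,260),crop("side9.png",130,270,195,260)])])
cv2.imwrite("pics/c9.png",c)
E
```

```text
time_s: 52.55
tcp_pos: [0.5865, 0.0807, 0.1069]
ee_rot: [[-0.002, -1.0, -0.0], [-1.0, 0.002, -0.0], [0.0, 0.0, -1.0]]
wrist_force: [0.1, -0.9, -1.4]
gripper_width: 0.889
gripper_force: 0.0
time_s: 53.55
tcp_pos: [0.5859, 0.0806, 0.2859]
ee_rot: [[-0.003, -1.0, -0.002], [-1.0, 0.003, -0.0], [0.0, 0.002, -1.0]]
wrist_force: [-0.2, 0.7, 0.1]
gripper_width: 0.998
gripper_force: 0.0
time_s: 54.75
tcp_pos: [0.4165, -0.2394, 0.2859]
ee_rot: [[-0.005, -1.0, -0.002], [-1.0, 0.005, 0.001], [-0.001, 0.002, -1.0]]
wrist_force: [0.3, -0.7, -0.7]
gripper_width: 1.002
gripper_force: 0.0
```

View pics/c9.png

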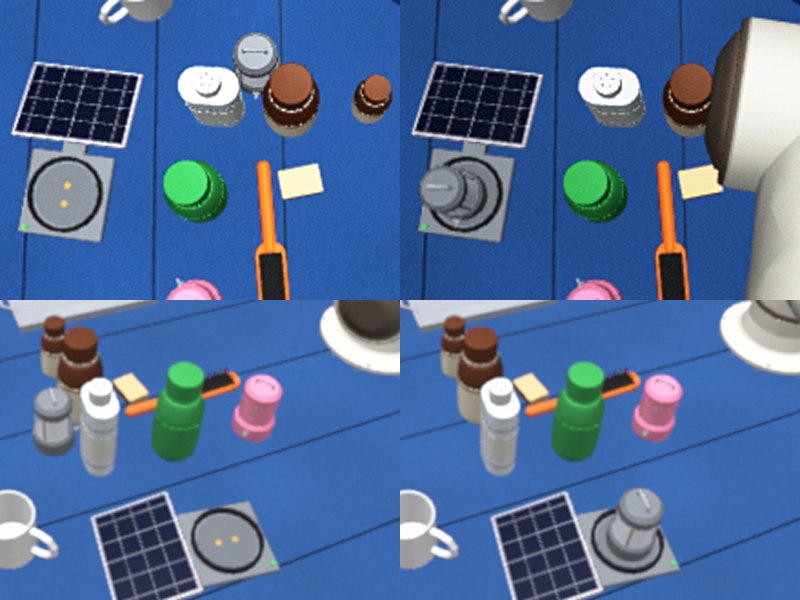

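Before and after match: the jar at (690,90) and talc at (608,85) in the right-hand top crop are within about 1 px of where they started. The lantern stands upright in its seat. Handing in.

```bash
python3 -c "
from station import r;print(r.finish_job())"
```

```text
the job is handed in; nothing more can be done
None
```

The job is handed in: the lantern stands upright in its charging seat, and in the last camera views the jar and talc are back where they started; the judge's verdict was not shown.

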